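Set the tilting drilling table to 30 degrees on its angle block

TASK

Set the hinged drilling table to 30 degrees: lift the orange 30-degree angle block off its peg, stand it on the base board under the raised table top, square to the hinge with its thin end right up against the hinge, then fold the table top down until it lies on the block's slope, and leave it there with the block still in place. Leave the dark 45-degree block hanging on its peg and do not disturb the other things on the bench.

Things in the scene. Friction and masses are not known exactly. Their poses are not given: they have to be found in the camera images.
- jig: the drilling table's base: fixed plywood board 280 (x) x 240 (y) x 18 mm; origin on the bench under it, the board runs from x -150 to +130 mm. +x points to the hinge end, away from the robot (yaw within 0.25). Black knobs 28 mm across, 17 mm high at x -130, y +-98 mm. Beside the top, at y +-111 mm, a 7 mm steel quadrant rod of radius 100 mm about the hinge, and a 100 mm post at the hinge
- hinge (a point): middle of the hinge line, at the top face of the base board, 115 mm to +x of the jig's origin; axes as the jig's, the hinge line runs along y. A brass barrel, radius 4 mm, 196 mm long, lies along this line: the block's thin end can be pushed up against it
- tabletop (a joint): angle of the wooden top above the base, rad: 0 flat on the base, 0.524 = 30 degrees, stop at 1.5; starts at 1.2 to 1.42, leaning towards the robot. Stiff hinge: it stays where left and takes about 5 N at its free edge to move. Top 220 mm long from hinge to free edge, 200 mm wide, 15 mm thick; its underside passes through the hinge line. A 24 mm knob on each side, 100 mm from the hinge
- top_edge (a point): middle of the top's free edge, on its upper (outer) face, 220 mm from the hinge and 15 mm off the underside; axes turn with the top: x along the panel towards the hinge, z out of the upper face (the face turned away from the robot at the start)
- block30: orange 30-degree wedge, 176 mm long, 32 mm thick, about 0.22 kg, heel 104 mm high, thin end 2.3 mm. Axes as it stands in use: x to the thin end, y across the thickness, z up. Origin: centre of its 20 mm hanging hole (along y), midway of its length, 35 mm above the base face. Hangs on one of the two pegs by it, thin end straight up, slope to the rack's -y side, hole centre 6 mm below the peg's axis
- toe30 (a point): bottom edge of the 30-degree block's thin end, middle of its thickness
- heel30 (a point): bottom edge of the 30-degree block's heel (tall) end, middle of its thickness
- block45: the other wedge: dark brown, 45 degrees, 117 mm long, heel 120 mm high, 32 mm thick, with the same hanging hole (its origin; 57 mm from the heel end, 42 mm above the base). It hangs on the other peg in the same way and stays there
- rack: fixed wooden peg rack: foot 130 (x) x 360 (y) x 20 mm, origin under its middle; rail 360 x 20 x 55 mm, its middle 235 mm up, on two posts at y +-155 mm, 265 mm high. Two level steel pegs, 9 mm thick, at y +-100 mm, 235 mm up, point to -x (towards the robot) out to x -118 mm and end in a 13 mm ball: a block is raised about 6 mm, then drawn off along -x. The blocks hang at about x -80 mm
- glue: yellow glue bottle, 58 mm across, 150 mm high; origin under its middle
- tape: yellow tape measure 70 x 40 x 62 mm; origin under its middle
- hammer: hammer lying on the bench; origin under the middle of its length
- driver: screwdriver lying on the bench; origin under the middle of its length
- offcut: wood offcut 150 x 60 x 25 mm; origin under its middle
- plane: steel block plane 160 x 50 x 60 mm; origin under its middle
- screws: glass jar of screws, 72 mm across, 85 mm high; origin under its middle
Mind the look-alikes: they are no part of the job. There is more than one size of the block30; the job needs the larger.

How it is judged:
On the way, in this order (a step that is already met when the one before it is completed fails the run):
1. the orange 30-degree block is off its peg (distance of block30 from where it was at the start of the episode above 0.08 m), for 0.1 s.
2. it stands on the base board under the raised top, thin end at the hinge, square to it (x of toe30 in the frame of hinge between -0.016 and 0.006 m and y of toe30 in the frame of hinge between -0.08 and 0.08 m and z of each of toe30, heel30 in the frame of hinge below 0.006 m and angle between block30's own z axis and vertical below 0.06 rad and angle between the x axis of block30 and the x axis of jig, either way round below 0.12 rad and value of joint tabletop above 0.9 rad), for 0.2 s.
At the end, for the whole second after the job is handed in: the table top rests at 30 degrees (within 2.5 degrees) on the 30-degree block, which stands flat on the base board, square to the hinge within 7 degrees, its thin end within 16 mm of the hinge line and within 80 mm of the hinge's middle; everything is released and at rest (x of toe30 in the frame of hinge between -0.016 and 0.006 m and y of toe30 in the frame of hinge between -0.08 and 0.08 m and z of each of toe30, heel30 in the frame of hinge below 0.006 m and angle between block30's own z axis and vertical below 0.06 rad and angle between the x axis of block30 and the x axis of jig, either way round below 0.12 rad and value of joint tabletop between 0.4796 and 0.5676 rad and linear speed of block30 below 0.02 m/s); the robot touches nothing.
It fails at once if the 45-degree block is moved more than 30 mm (distance of block45 from where it was at the start of the episode above 0.03 m).
It fails at once if a bystander on the bench is moved more than 30 mm (distance of any of glue, tape, hammer, driver, offcut, plane, screws from where it was at the start of the episode above 0.03 m).
It also fails if it takes over 72 s, if anything falls off the work surface, if the arm or the gripper's body presses on something with over 40 N, if the wrist force passes 120 N, or if a joint passes its speed limit or range.

ROBOT

A 7-joint arm with a two-finger parallel gripper is mounted at the origin on the work surface. World frame = base frame: x ahead of the robot, y to its left, z up, the work surface at z = 0. Lengths are in m, angles in rad, forces in N, time in s.
With the tool pointing down it reaches from about 0.4 to 0.85 m from the base axis. Payload 10.4 kg.
Tool frame: the origin (TCP) lies at the very end of the fingers, on their centre line; the grasp point (between the pads) lies 19 mm behind it; z points along the fingers, y is the line along which they close (so a half turn about z gives the same grasp; the last joint's range is limited). The gripper opens to 87 mm and grips with 3 to 60 N. Pads are 19 mm wide; open, the fingers measure 117 mm over their backs; the gripper's body (75 mm by 190 mm) begins 51 mm behind the grasp point.
Start: joints at [1.146, 0.332, -0.065, 1.46, 0.022, 1.35, -0.088], TCP at [0.244, -0.575, 0.223] pointing down, gripper open.
Joint ranges: [-2.6, 2.6], [-0.5, 2.12], [-1.47, 1.34], [0.16, 2.42], [-1.27, 4.41], [0.06, 2.06], [-2.6, 2.6]. Speed limits (rad/s): [2.22, 2.22, 2.79, 2.79, 3.14, 3.14, 3.14].

INTERFACE

Orientations are given as a unit quaternion [x, y, z, w].
In Python, from bench import status, camera, order gives the robot as it stands.
- The arm moves only by the tool jog_arm, never from a script. Its argument "plan" is a list of rows, each a list of 7 numbers: the turn, a rotation vector about the tool's x, y, z in rad, then the shift along the tool's x, y, z in mm, then the opening, from -1 (shut) to 1 (fully open). A call has 1 to 12 rows; each row is the pose to reach, as a shift and turn from the pose commanded when the call began, along the tool's axes at that moment; what a row does not reach only later rows make up. A row lasts 1/10 s, in which the tool goes at most 50 mm and 8.59 degrees, less where a joint would pass 70% of its speed; a pose out of reach is approached as far as the arm can. A call with a gripper value outside its range is refused whole. The fingers move at their own pace and stop on an object; "squeeze" is the grip in N (left out, the last holds). Time passes only in rows, so rows that repeat a pose let the fingers close. It gives the time, the measured TCP pose, the force, the opening and the grip force at its end, in the units of the state.
- status.read_state(): the state, without advancing time (a new reading comes with each control period).
- camera(name): name is "scene" or "side" or "wrist"; returns a dict with "image" (480x640x3 uint8, red, green, blue), "z_map" (480x640 float32, m along the optical axis (not along the pixel's ray), 0 where there is no reading), "fx", "fy", "cx", "cy" (pixels), "world_from_camera" (4x4, takes a point from camera to world coordinates); the wrist camera has in their place "mount" (4x4, takes a point from camera to tool coordinates, whose origin is the TCP and whose axes are the flange's). Camera axes: x right, y down, z forward; pixel columns grow to the right and rows downward; lengths in m; the calibration is good to about 2 mm. The wrist camera is an equidistant fisheye: a pixel r from the principal point sees the ray r / f radians off the axis. A picture is of the moment at which its call begins: read the wrist's pose just before it.
- order.close_job(): hands the job in; it is judged then, once.
The state is a dict: "time": time; "joint_positions": joint angles; "joint_vel": joint speeds; "joint_torque": joint torques, N m; "ee_pos": TCP position; "eef_rot": TCP orientation; "ft_force": force on the tool from outside, world axes, zero at the start; "torque": the same for the moment, N m; "width": finger opening in m; "grip_force": force on a finger pad.
Only numpy, scipy, OpenCV 4.12 (cv2) and the standard library are available. Lean on these libraries where they do the work, as an engineer would, in place of code of your own. Each camera call takes 0.05 s, during which the arm holds its last target. There are 200 camera calls.

## Working session

There is one attempt and no reset: what is moved stays moved. The work goes in short steps, Python scripts to look and compute and a tool call to move; the robot and the scene stay as the last step left them, time stands still between calls to the robot, and variables do not carry over. Pictures are saved under pics/ and viewed, at most 10 in all, crops included, and the job is handed in when it is done.

Besides the shell and the picture viewer there is one more tool, called after "Call:" by a JSON object that holds its "api" and its "payload". jog_arm: Moves the arm, as the interface text tells. Its arguments: {"type":"object","properties":{"plan":{"type":"array"},"squeeze":{"type":"number"}},"required":["plan"]}

```bash
mkdir -p pics; ls; cat > h.py <<'E'
import numpy as np, cv2
from bench import status, camera, order
from scipy.spatial.transform import Rotation as R
def snap(n,tag):
    s=status.read_state(); c=camera(n); np.savez(f'{tag}.npz',**{k:v for k,v in c.items()},p=s['ee_pos'],q=s['eef_rot'])
    cv2.imwrite(f'pics/{tag}.png',c['image'][:,:,::-1]); return c
def cloud(c):
    z=c['z_map'];v,u=np.mgrid[:480,:640]
    P=np.stack([(u-c['cx'])/c['fx']*z,(v-c['cy'])/c['fy']*z,z],-1)
    T=c['world_from_camera'];P=P@T[:3,:3].T+T[:3,3];P[z==0]=np.nan;return P
E
python3 - <<'E'
from h import *
a=snap('scene','sc1');b=snap('side','si1')
for c in (a,b): print(c['fx'],c['cx'],c['cy'],np.round(c['world_from_camera'],3).tolist())
print(status.read_state())
E
```

```text
pics
475.17884615907406 317.82349227555534 240.6763073986612 [[0.108, 0.831, -0.545, 1.266], [0.994, -0.089, 0.061, -0.009], [0.002, -0.549, -0.836, 1.244], [0.0, 0.0, 0.0, 1.0]]
557.3953963954392 320.9793207657926 235.7351373284525 [[0.805, -0.333, 0.491, -0.332], [-0.593, -0.484, 0.644, -1.151], [0.023, -0.809, -0.587, 1.293], [0.0, 0.0, 0.0, 1.0]]
{'time': 0.1, 'joint_positions': array([ 1.14641873,  0.33279965, -0.06466738,  1.46085334,  0.02157634,
        1.34993028, -0.08850283]), 'joint_vel': array([-4.72310576e-04,  8.89660180e-05,  1.66990024e-03, -2.33720366e-03,
       -7.08251172e-04,  2.31254628e-04, -4.37100475e-04]), 'joint_torque': array([ 1.16826748e-03, -6.24541640e+01,  2.42876523e-02, -3.90718639e+01,
       -6.17038552e-02,  3.66965029e-02,  1.64478533e-04]), 'ee_pos': array([ 0.2442554 , -0.57490809,  0.22184096]), 'eef_rot': array([ 9.79891377e-01,  1.99530620e-01, -1.52594446e-04, -6.30017587e-04]), 'ft_force': array([ 0.22905012, -0.8455915 ,  0.03429578]), 'torque': array([ 0.00234977,  0.02134759, -0.04480887]), 'grip_force': 0.0, 'width': 0.08722495230072798}
```

View pics/sc1.png

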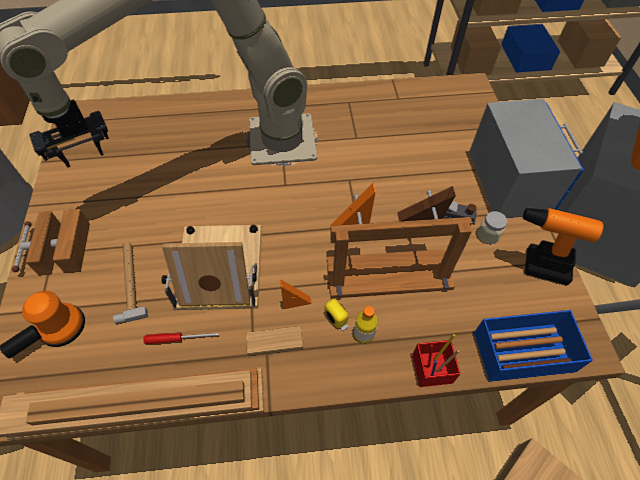

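View pics/si1.png

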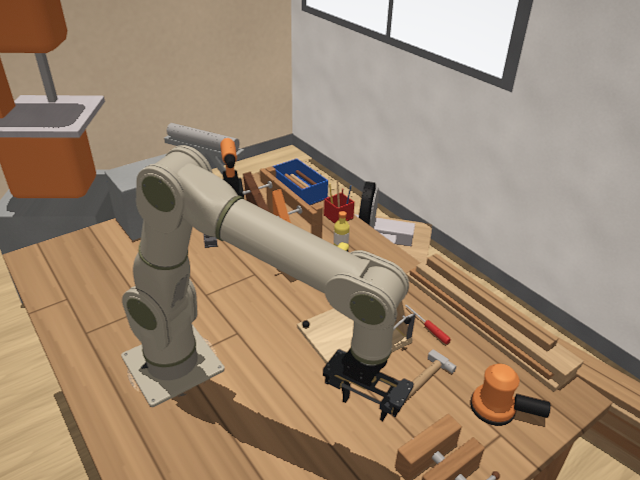

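The scene view shows the robot at the top, the jig at about (210,265) with its raised top, the rack at about (400,245), and the orange block on the peg at (355,205). A small orange look-alike lies at (293,295). The arm hides the jig and rack in the side view.

```bash
python3 - <<'E'
from h import *
a=cv2.imread('pics/sc1.png')
x=cv2.resize(a[215:320,155:275],None,fx=5,fy=5,interpolation=cv2.INTER_CUBIC)[:525,:600]
cv2.imwrite('pics/c1.png',x)
cv2.imwrite('pics/c2.png',cv2.resize(a[175:305,320:480],None,fx=4.6,fy=4.6,interpolation=cv2.INTER_CUBIC))
c=np.load('sc1.npz');P=cloud(c)
hsv=cv2.cvtColor(c['image'],cv2.COLOR_RGB2HSV)
# orange block
m=np.zeros((480,640),bool);m[175:235,325:380]=1
m&=(hsv[...,0]>6)&(hsv[...,0]<16)&(hsv[...,1]>200)
m&=P[...,2]>.12
Q=P[m];print('orange',len(Q),np.nanmin(Q,0),np.nanmax(Q,0))
for lo in np.arange(.12,.40,.03):
    q=Q[(Q[:,2]>lo)&(Q[:,2]<lo+.03)]
    if len(q):print(round(lo,2),len(q),q.min(0).round(3),q.max(0).round(3))
# rail top z~.262
m=np.zeros((480,640),bool);m[200:260,325:480]=1
Q=P[m&(abs(P[...,2]-.2625)<.006)];print('rail',len(Q),cv2.minAreaRect(Q[:,:2].astype(np.float32)*1000))
m=np.zeros((480,640),bool);m[260:300,325:470]=1
Q=P[m&(abs(P[...,2]-.02)<.005)];print('foot',len(Q),cv2.minAreaRect(Q[:,:2].astype(np.float32)*1000))
m=np.zeros((480,640),bool);m[222:312,160:270]=1
Q=P[m&(abs(P[...,2]-.018)<.005)];print('board',len(Q),cv2.minAreaRect(Q[:,:2].astype(np.float32)*1000))
# panel face
m=np.zeros((480,640),bool);m[250:295,185:235]=1
Q=P[m&(P[...,2]>.05)];ctr=np.median(Q,0);n=np.linalg.svd(Q-Q.mean(0),full_matrices=0)
print('panel',ctr,n[2][2],n[1])
E
```

```text
orange 814 [0.49824604 0.11067724 0.14748902] [0.58702518 0.21687399 0.31972587]
0.12 2 [0.499 0.114 0.147] [0.503 0.114 0.148]
0.15 31 [0.499 0.116 0.154] [0.522 0.131 0.178]
0.18 190 [0.499 0.129 0.18 ] [0.535 0.214 0.21 ]
0.21 189 [0.498 0.147 0.21 ] [0.534 0.214 0.24 ]
0.24 180 [0.499 0.111 0.24 ] [0.587 0.215 0.27 ]
0.27 147 [0.499 0.184 0.27 ] [0.534 0.215 0.3  ]
0.3 75 [0.499 0.201 0.3  ] [0.534 0.217 0.32 ]
rail 1379 ((574.1954345703125, 277.8838806152344), (357.4428405761719, 126.75273895263672), 88.24047088623047)
foot 3035 ((604.9772338867188, 277.3114318847656), (361.23321533203125, 123.90987396240234), 88.0343246459961)
board 1813 ((516.7442626953125, -223.806640625), (241.42684936523438, 285.4794921875), 85.64934539794922)
panel [ 0.61890287 -0.22451128  0.14824492] [ 0.95424646 -0.08080136  0.28789725] [2.29123689 1.76077818 0.08685454]
```

View pics/c1.png

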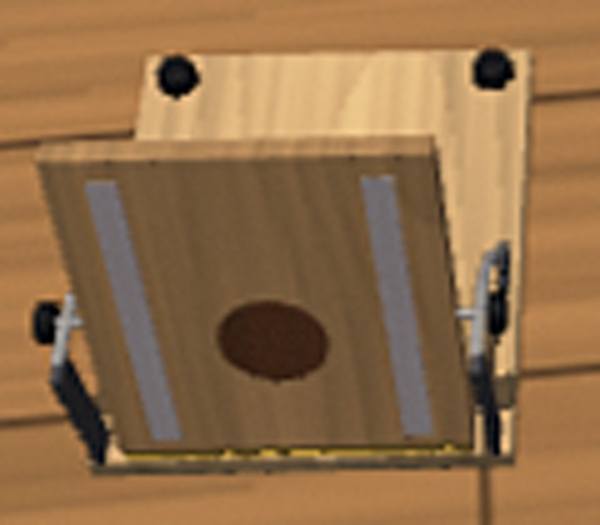

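View pics/c2.png

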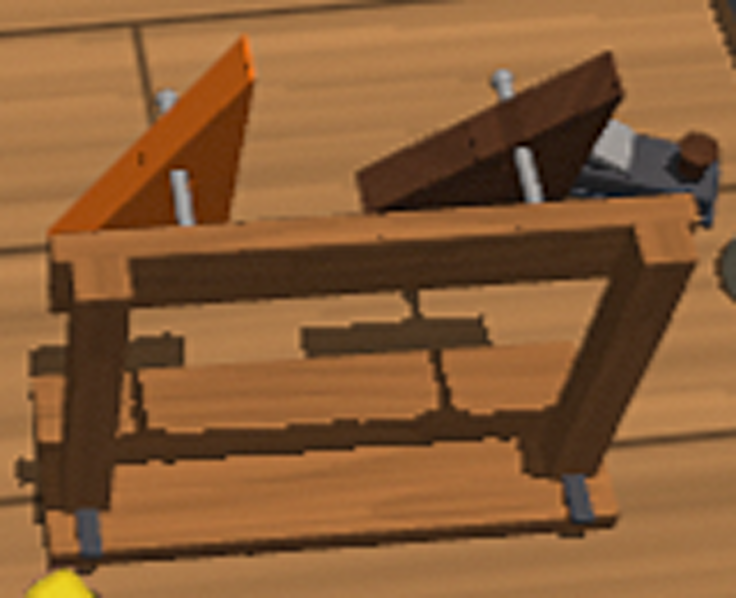

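Findings:
- **Jig:** yaw about -0.078, hinge at about (0.641, -0.234, 0.018), top at about 1.28 rad.
- **Rack:** yaw about -0.034. The block30 hole is at about (0.517, 0.180, 0.229).

First I'll move up and toward the rack, which also gives me joint and pose samples for the kinematics.

Call:
{"api": "jog_arm", "payload": {"plan": [[0,0,0,0,0,-50,1],[0,0,0,0,0,-100,1],[0,0,0,30,-30,-140,1],[0,0,0,60,-60,-180,1]]}}

```text
time: 0.5
ee_pos: [0.2714, -0.5072, 0.3922]
eef_rot: [0.98, 0.199, -0.0, -0.0]
ft_force: [0.2, -0.8, -0.0]
width: 0.087
grip_force: 0.0
```

```bash
cat > log.py <<'E'
import json
from bench import status
s=status.read_state()
print(round(s['time'],2),s['joint_positions'].round(3).tolist(),s['ee_pos'].round(4).tolist(),s['eef_rot'].round(4).tolist(),s['ft_force'].round(1).tolist(),round(float(s['width']),4),round(float(s['grip_force']),1))
open('kin.txt','a').write(json.dumps([s['joint_positions'].tolist(),s['ee_pos'].tolist(),s['eef_rot'].tolist()])+'\n')
E
python3 log.py
```

```text
0.5 [1.075, 0.196, -0.092, 1.281, 0.018, 1.666, -0.184] [0.2714, -0.5072, 0.3922] [0.9801, 0.1987, -0.0001, -0.0001] [0.2, -0.8, -0.0] 0.087 0.0
```

Call:
{"api": "jog_arm", "payload": {"plan": [[0.1,0,0,50,-30,0,1],[0.2,0,0,90,-70,0,1],[0.3,0.1,0,130,-110,0,1],[0.4,0.2,0.1,170,-150,0,1],[0.5,0.2,0.2,200,-190,0,1],[0.5,0.2,0.2,200,-190,0,1]]}}

```text
time: 1.1
ee_pos: [0.3816, -0.2528, 0.3896]
eef_rot: [0.959, 0.092, 0.046, -0.265]
ft_force: [0.0, -0.4, 0.3]
width: 0.0872
grip_force: 0.0
```

```bash
python3 log.py
```

```text
1.1 [0.953, 0.183, -0.194, 1.407, -0.401, 1.89, -0.685] [0.3816, -0.2528, 0.3896] [0.9588, 0.0921, 0.0462, -0.2647] [0.0, -0.4, 0.3] 0.0872 0.0
```

Call:
{"api": "jog_arm", "payload": {"plan": [[0.1,0,0,0,0,0,1],[0.2,0,-0.1,0,0,0,1],[0.3,-0.1,-0.2,0,0,0,1],[0.3,-0.2,-0.3,20,0,0,1],[0.3,-0.2,-0.3,20,0,0,1]]}}

```text
time: 1.6
ee_pos: [0.3959, -0.2399, 0.3635]
eef_rot: [0.904, 0.193, -0.016, -0.38]
ft_force: [0.3, 0.4, -2.7]
width: 0.0873
grip_force: 0.0
```

```bash
python3 log.py
```

```text
1.6 [1.267, 0.513, -0.792, 1.254, -0.242, 2.039, -0.759] [0.3959, -0.2399, 0.3635] [0.9045, 0.1929, -0.0158, -0.3802] [0.3, 0.4, -2.7] 0.0873 0.0
```

```bash
cat > kin.py <<'E'
import numpy as np, json
from scipy.spatial.transform import Rotation as R
from scipy.optimize import least_squares
def tr(p):
    T=np.eye(4);T[:3,3]=p;return T
def rot(a,t):
    T=np.eye(4);T[:3,:3]=R.from_rotvec(np.array(a)*t).as_matrix();return T
Z=(0,0,1);Y=(0,1,0)
def fk(q,p,s):
    h,a,b,c,x1,x2,x3,x4,o1,o7=p
    return (rot(Z,s[0]*q[0]+o1)@tr([x1,0,h])@rot(Y,q[1])@rot(Z,s[1]*q[2])@tr([x2,0,a])@rot(Y,q[3])@tr([-x2+x3,0,0])
     @rot(Z,s[2]*q[4])@tr([0,0,b])@rot(Y,q[5])@tr([x4,0,0])@rot(Z,s[3]*q[6]+o7)@tr([0,0,c]))
def err(T,P,q):
    return np.r_[T[:3,3]-P,0.3*(R.from_matrix(T[:3,:3])*R.from_quat(q).inv()).as_rotvec()]
E
cat > fit.py <<'E'
from kin import *
import itertools
D=[json.loads(l) for l in open('kin.txt')]
D.append([[1.14641873,0.33279965,-0.06466738,1.46085334,0.02157634,1.34993028,-0.08850283],[0.2442554,-0.57490809,0.22184096],[9.79891377e-01,1.99530620e-01,-1.52594446e-04,-6.30017587e-04]])
out=[]
for s in itertools.product([1,-1],repeat=4):
  for o in (0,1.57,3.14,-1.57):
    f=lambda p:np.concatenate([err(fk(q,p,s),P,e) for q,P,e in D]+[p[4:8]*.02])
    r=least_squares(f,[.3,.4,.4,.25,0,0,0,0,0,o]);out.append((r.cost,s,r.x))
out.sort(key=lambda t:t[0])
for c,s,x in out[:4]: print(c,s,x.round(4).tolist())
json.dump([out[0][2].tolist(),out[0][1]],open('par.json','w'))
E
python3 fit.py
```

```text
0.00034771397634701076 (-1, -1, -1, -1) [0.2645, 0.4302, 0.4539, 0.3518, 0.0194, 0.0141, 0.0029, -0.0028, -0.0701, 1.5083]
0.0003477139763470109 (-1, -1, -1, -1) [0.2645, 0.4302, 0.4539, 0.3518, 0.0194, 0.0141, 0.0029, -0.0028, -0.0701, 1.5083]
0.00034771397634702155 (-1, -1, -1, -1) [0.2645, 0.4302, 0.4539, 0.3518, 0.0194, 0.0141, 0.0029, -0.0028, -0.0701, 1.5083]
0.0003477139763470546 (-1, -1, -1, -1) [0.2645, 0.4302, 0.4539, 0.3518, 0.0194, 0.0141, 0.0029, -0.0028, -0.0701, 1.5083]
```

```bash
python3 - <<'E'
s=open('kin.py').read()
s=s.replace("x4,o1,o7=p","x4,y1,y2,y3,x5,o1,o2,o4,o6,o7=p").replace("tr([x1,0,h])","tr([x1,0,h])").replace("tr([x2,0,a])","tr([x2,y1,a])").replace("tr([-x2+x3,0,0])","tr([x3,y2,0])").replace("tr([0,0,b])","tr([x5,y3,b])").replace("rot(Y,q[1])","rot(Y,q[1]+o2)").replace("rot(Y,q[3])","rot(Y,q[3]+o4)").replace("rot(Y,q[5])","rot(Y,q[5]+o6)")
open('kin.py','w').write(s)
f=open('fit.py').read()
f=f.replace("[p[4:8]*.02]","[p[4:12]*.01,p[12:16]*.01]").replace("for s in itertools.product([1,-1],repeat=4)","for s in [(-1,)*4]").replace("for o in (0,1.57,3.14,-1.57)","for o in (1.57,)").replace("[.3,.4,.4,.25,0,0,0,0,0,o]","[.3,.4,.4,.25]+[0]*12+[o]")
f+="\nprint(np.abs(f(out[0][2])[:6*len(D)].reshape(-1,6)).max(0).round(4))\n"
open('fit.py','w').write(f)
E
python3 fit.py
```

```text
9.88158174261029e-08 (-1, -1, -1, -1) [0.2932, 0.4152, 0.4874, 0.3679, 0.0091, 0.0137, -0.0047, 0.0133, -0.0157, -0.0157, -0.0135, -0.0122, -0.001, -0.0008, 0.0008, 0.0002, 1.5699]
[0.0001 0.0001 0.0001 0.     0.0001 0.    ]
```

```bash
cat > ik.py <<'E'
from kin import *
par,sg=json.load(open('par.json'))
LO=np.array([-2.6,-.5,-1.47,.16,-1.27,.06,-2.6])+.03;HI=np.array([2.6,2.12,1.34,2.42,4.41,2.06,2.6])-.03
def ik(p,Rm,seed=None,n=25):
    q0=R.from_matrix(Rm).as_quat();rng=np.random.default_rng(0);best=[]
    for i in range(n):
        x=np.clip(seed,LO,HI) if (i==0 and seed is not None) else rng.uniform(LO,HI)
        r=least_squares(lambda q:err(fk(q,par,sg),p,q0),x,bounds=(LO,HI))
        best.append((r.cost,np.abs(r.x-seed).max() if seed is not None else 0,r.x))
    c=min(b[0] for b in best)
    ok=[b for b in best if b[0]<max(c*1.5,1e-7)]
    return min(ok,key=lambda b:b[1])
YR,YJ=-.034,-.080
O0=np.array([.5175,.180,.229])
def rz(a):return R.from_euler('z',a).as_matrix()
RH=rz(YR)@np.array([[0,-1,0],[0,0,-1],[1,0,0.]])  # columns xb,yb,zb hanging
RU=rz(YJ)
HINGE=np.array([.641,-.234,.018])
def toolR(al,sgn):   # tool axes in block frame
    z=np.array([np.sin(al),0,-np.cos(al)]);y=np.array([0,sgn,0.]);return np.c_[np.cross(y,z),y,z]
E
cat > t1.py <<'E'
from ik import *
seed=np.array(json.loads(open('kin.txt').readlines()[-1])[0])
OU=HINGE+RU@np.array([-.004-.088-.003,0,.035+.001])
for al in (-.5,-.25,0,.3):
  for sg_ in (1,-1):
    tb=np.array([-.06,0,.051-.035]); Rt=toolR(al,sg_)
    for nm,O,Rb in (('hang',O0,RH),('pull',O0+RH@[0,.16,0]+[0,0,.01],RH),('use',OU,RU)):
        b=ik(O+Rb@tb,Rb@Rt,seed)
        print(al,sg_,nm,'%.1e'%b[0],b[2].round(2).tolist() if b[0]<1e-5 else '')
E
time python3 t1.py
```

```text
-0.5 1 hang 1.1e-15 [-0.22, 0.47, 0.51, 1.91, -1.24, 1.51, -2.31]
-0.5 1 pull 2.9e-24 [-0.12, 0.1, 0.43, 2.31, -1.07, 1.4, -2.28]
-0.5 1 use 2.3e-15 [1.08, 1.21, -1.44, 1.41, 1.0, 1.97, 1.16]
-0.5 -1 hang 2.8e-15 [1.28, 0.85, -1.34, 1.93, -0.3, 0.99, 0.18]
-0.5 -1 pull 1.4e-14 [1.64, 0.32, -1.44, 2.31, -0.82, 1.16, 0.63]
-0.5 -1 use 3.9e-15 [0.52, 0.69, -0.35, 1.41, 0.27, 1.58, -1.53]
-0.25 1 hang 7.6e-15 [0.25, 0.58, 0.03, 1.89, -1.24, 1.53, -2.21]
-0.25 1 pull 1.9e-14 [-0.02, 0.38, 0.42, 2.29, -1.23, 1.63, -2.0]
-0.25 1 use 3.3e-15 [1.21, 0.86, -1.29, 1.66, 0.78, 1.54, 1.26]
-0.25 -1 hang 7.3e-15 [1.35, 1.24, -1.39, 1.91, -0.14, 1.0, 0.16]
-0.25 -1 pull 2.5e-14 [1.68, 1.0, -1.44, 2.3, -0.37, 1.0, 0.39]
-0.25 -1 use 1.0e-15 [0.62, 0.48, -0.4, 1.66, 0.23, 1.3, -1.5]
0 1 hang 6.4e-15 [0.49, 0.77, -0.22, 1.85, -1.24, 1.59, -2.13]
0 1 pull 1.6e-15 [0.34, 0.59, 0.06, 2.24, -1.24, 1.71, -1.85]
0 1 use 7.6e-15 [1.47, 0.74, -1.44, 1.89, 0.78, 1.25, 1.26]
0 -1 hang 2.0e-15 [1.38, 1.57, -1.4, 1.87, -0.04, 1.06, 0.19]
0 -1 pull 1.2e-14 [1.78, 1.67, -1.42, 2.26, 0.15, 1.05, 0.06]
0 -1 use 1.3e-15 [1.37, 0.54, -1.24, 1.89, 0.57, 1.13, -1.74]
0.3 1 hang 4.7e-15 [0.61, 1.04, -0.39, 1.76, -1.24, 1.69, -2.05]
0.3 1 pull 3.7e-15 [0.57, 0.89, -0.21, 2.15, -1.19, 1.77, -1.74]
0.3 1 use 1.0e-17 [1.74, 0.26, -1.44, 2.16, 0.29, 0.67, 1.63]
0.3 -1 hang 2.1e-15 [1.32, 1.7, -1.26, 1.78, -0.27, 1.17, 0.46]
0.3 -1 pull 1.6e-15 [1.68, 1.7, -1.17, 2.16, -0.15, 1.13, 0.46]
0.3 -1 use 1.0e-19 [1.74, 0.26, -1.44, 2.16, 0.29, 0.67, -1.51]
real	7m48.288s
user	7m47.638s
sys	0m0.109s
```

```bash
cat > go.py <<'E'
from ik import *
from bench import status
TB=np.array([-.0776,0,.035])
def rows(p,Rm,pn=None,Rn=None):
    s=status.read_state(); Rc=R.from_quat(s['eef_rot']).as_matrix() if Rn is None else Rn; pc=s['ee_pos'] if pn is None else pn
    print('rv',R.from_matrix(Rc.T@Rm).as_rotvec().round(3).tolist(),'mm',(Rc.T@(np.array(p)-pc)*1000).round(1).tolist())
RT=toolR(-.3,-1)
E
python3 - <<'E'
from go import *
Rg=RH@RT;G=O0+RH@TB
print(G,Rg.round(3).tolist())
rows([.50,-.03,.30],Rg)
rows(G-.09*Rg[:,2],Rg,[.50,-.03,.30],Rg)
seed=np.array([1.35,1.24,-1.39,1.91,-.14,1.0,.16])
b=ik(G,Rg,seed,1);print(b[0],b[2].round(2))
b=ik(np.array([.5,-.03,.3]),Rg,seed,1);print(b[0],b[2].round(2))
E
```

```text
[0.51631023 0.14502023 0.1514    ] [[0.01, 0.999, 0.032], [0.295, -0.034, 0.955], [0.955, 0.0, -0.296]]
rv [0.134, 0.566, -1.216] mm [164.5, -54.6, 169.9]
rv [0.0, 0.0, 0.0] mm [-90.1, 10.4, 121.6]
8.404144790754101e-15 [ 1.35  1.21 -1.37  1.9  -0.11  1.02  0.17]
2.563753646130185e-15 [ 1.53  0.97 -1.41  1.65 -0.31  1.47  0.16]
```

Call:
{"api": "jog_arm", "payload": {"plan": [[0.014,0.06,-0.13,16,-5,17,0.4],[0.028,0.12,-0.26,33,-11,34,0.4],[0.042,0.18,-0.39,50,-16,51,0.4],[0.056,0.24,-0.51,66,-22,68,0.4],[0.07,0.3,-0.64,82,-27,85,0.4],[0.084,0.36,-0.77,99,-33,102,0.4],[0.1,0.42,-0.9,115,-38,119,0.4],[0.11,0.48,-1.03,132,-44,136,0.4],[0.134,0.566,-1.216,164.5,-54.6,170,0.4],[0.134,0.566,-1.216,164.5,-54.6,170,0.4],[0.134,0.566,-1.216,164.5,-54.6,170,0.4],[0.134,0.566,-1.216,164.5,-54.6,170,0.4]]}}

```text
time: 2.8
ee_pos: [0.5007, -0.0318, 0.3011]
eef_rot: [0.58, 0.559, 0.427, -0.411]
ft_force: [-0.1, -1.0, 0.5]
width: 0.0606
grip_force: 0.0
```

```bash
python3 log.py; python3 - <<'E'
from go import *
Rg=RH@RT;G=O0+RH@TB
rows([.50,-.03,.30],Rg)
rows(G-.09*Rg[:,2],Rg)
rows(G,Rg)
E
```

```text
2.8 [1.383, 0.752, -1.132, 1.636, -0.55, 1.524, 0.346] [0.5007, -0.0318, 0.3011] [0.5803, 0.5587, 0.427, -0.4108] [-0.1, -1.0, 0.5] 0.0606 0.0
rv [0.004, 0.002, -0.001] mm [-0.5, -0.7, 2.0]
rv [0.004, 0.002, -0.001] mm [-90.3, 9.2, 123.8]
rv [0.004, 0.002, -0.001] mm [-90.1, 8.8, 213.8]
```

Call:
{"api": "jog_arm", "payload": {"plan": [[0,0,0,-25,3,33,0.4],[0,0,0,-50,6,66,0.4],[0,0,0,-72,8,100,0.4],[0,0,0,-90,9,123,0.4],[0,0,0,-90,9,123,0.4],[0,0,0,-90,9,123,0.4]]}}

```text
time: 3.4
ee_pos: [0.5136, 0.0582, 0.1793]
eef_rot: [0.58, 0.559, 0.427, -0.41]
ft_force: [0.3, -1.1, 0.6]
width: 0.0613
grip_force: 0.0
```

```bash
python3 log.py; python3 - <<'E'
from h import *
from go import rows,RH,RT,O0,TB
Rg=RH@RT;G=O0+RH@TB
rows(G,Rg)
c=snap('wrist','w1');print(c['fx'],c['cx'],c['cy'],c['mount'].round(3).tolist())
d=snap('scene','sc2')
a=cv2.resize(c['image'],(400,300));b=cv2.resize(d['image'][150:330,150:470],(711,400))[:, :]
cv2.imwrite('pics/w1s.png',np.vstack([cv2.resize(c['image'],(533,400))[:300],cv2.resize(b,(533,300))])[:,:,::-1])
E
```

```text
3.4 [1.248, 0.878, -1.072, 1.791, -0.509, 1.243, 0.464] [0.5136, 0.0582, 0.1793] [0.58, 0.5592, 0.4272, -0.4103] [0.3, -1.1, 0.6] 0.0613 0.0
rv [0.004, 0.003, 0.001] mm [-0.7, -0.6, 91.3]
371.64829954431775 322.54677768440865 241.08328922329042 [[0.002, -0.969, -0.246, 0.066], [1.0, 0.002, 0.0, -0.0], [0.0, -0.246, 0.969, -0.162], [0.0, 0.0, 0.0, 1.0]]
```

View pics/w1s.png

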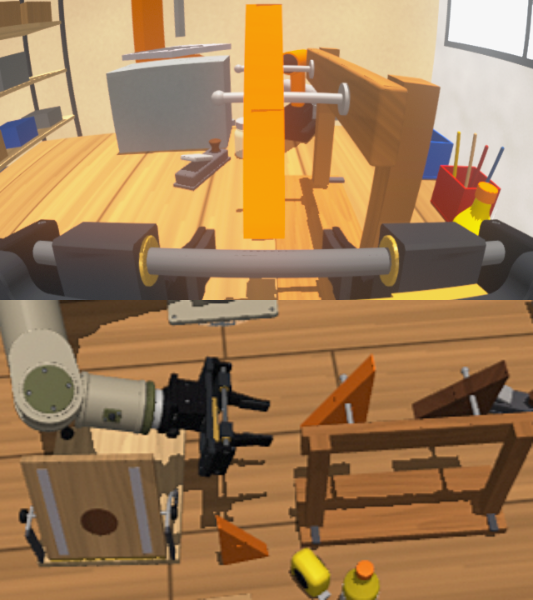

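The wrist view shows the block (column ~263 of 533) centred between the fingers, with the peg through it and the post off to the right of the right finger. I'll advance and grip.

Call:
{"api": "jog_arm", "payload": {"plan": [[0,0,0,0,-2.5,30,0.4],[0,0,0,0,-2.5,60,0.4],[0,0,0,0,-2.5,80,0.4],[0,0,0,0,-2.5,91,0.4],[0,0,0,0,-2.5,91,0.4],[0,0,0,0,-2.5,91,0],[0,0,0,0,-2.5,91,-0.4],[0,0,0,0,-2.5,91,-0.6],[0,0,0,0,-2.5,91,-0.6],[0,0,0,0,-2.5,91,-0.6],[0,0,0,0,-2.5,91,-0.6]], "squeeze": 40}}

```text
time: 4.6
ee_pos: [0.5141, 0.1458, 0.1515]
eef_rot: [0.58, 0.559, 0.427, -0.411]
ft_force: [0.4, -1.0, -0.1]
width: 0.0319
grip_force: 39.8
```

```bash
python3 log.py; python3 - <<'E'
from h import *
from go import rows,RH,RT,O0,TB
Rg=RH@RT;G=O0+RH@TB
rows(G,Rg)
rows(G+[0,0,.008],Rg); rows(G+[0,0,.008]+RH@[0,.09,0],Rg)
c=snap('wrist','w2')
cv2.imwrite('pics/w2s.png',c['image'][:,:,::-1])
E
```

```text
4.6 [1.155, 0.908, -1.098, 1.888, -0.547, 1.052, 0.486] [0.5141, 0.1458, 0.1515] [0.5796, 0.5594, 0.4274, -0.4106] [0.4, -1.0, -0.1] 0.0319 39.8
rv [0.004, 0.002, 0.001] mm [-0.4, 2.3, -0.7]
rv [0.004, 0.002, 0.001] mm [7.3, 2.3, -3.0]
rv [0.004, 0.002, 0.001] mm [7.4, -87.7, -3.4]
```

View pics/w2s.png

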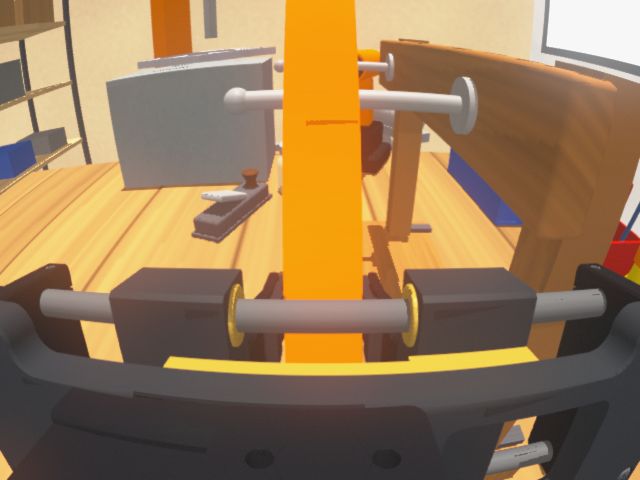

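Gripped at 31.9 mm. Next: raise 6 mm, then draw off along -x of the rack.

Call:
{"api": "jog_arm", "payload": {"plan": [[0,0,0,3,0,-1,-0.6],[0,0,0,5.8,0,-1.8,-0.6],[0,0,0,5.8,0,-1.8,-0.6],[0,0,0,5.8,-10,-1.8,-0.6],[0,0,0,5.8,-25,-1.8,-0.6]]}}

```text
time: 5.15
ee_pos: [0.4882, 0.1473, 0.1576]
eef_rot: [0.579, 0.56, 0.427, -0.411]
ft_force: [-0.2, -1.6, -2.5]
width: 0.0318
grip_force: 39.8
```

```bash
python3 log.py
```

```text
5.15 [1.21, 0.875, -1.125, 1.95, -0.562, 1.051, 0.502] [0.4882, 0.1473, 0.1576] [0.5792, 0.5597, 0.4273, -0.4107] [-0.2, -1.6, -2.5] 0.0318 39.8
```

Call:
{"api": "jog_arm", "payload": {"plan": [[0,0,0,0,-15,0,-0.6],[0,0,0,0,-30,0,-0.6],[0,0,0,0,-45,0,-0.6],[0,0,0,0,-60,0,-0.6],[0,0,0,0,-80,0,-0.6],[0,0,0,0,-80,0,-0.6]]}}

```text
time: 5.75
ee_pos: [0.4059, 0.1504, 0.1568]
eef_rot: [0.579, 0.56, 0.426, -0.412]
ft_force: [0.3, -0.8, -2.8]
width: 0.0318
grip_force: 39.8
```

```bash
python3 log.py; sed -i 's/seed,1)/seed,1)/' ik.py; python3 - <<'E'
from go import *
s=status.read_state()
Ru=RU@RT
OU=HINGE+RU@np.array([-.004-.088-.004,0,.035])
U=OU+RU@TB
print('use tcp',U,Ru.round(3).tolist())
W1=np.array([.38,-.05,.42]);W2=OU+RU@(TB+[-.03,0,.15])
q=s['joint_positions']
for p,Rm in ((W1,Ru),(W2,Ru),(OU+RU@(TB+[-.03,0,.04]),Ru),(U,Ru)):
    b=ik(p,Rm,q,1);print(p.round(3),b[0],b[2].round(2).tolist());q=b[2]
rows(W1,Ru)
E
```

```text
5.75 [1.385, 0.8, -1.192, 2.138, -0.589, 1.049, 0.575] [0.4059, 0.1504, 0.1568] [0.5794, 0.5596, 0.4263, -0.4116] [0.3, -0.8, -2.8] 0.0318 39.8
use tcp [ 0.46795522 -0.22012681  0.088     ] [[0.952, -0.08, -0.295], [-0.076, -0.997, 0.024], [-0.296, 0.0, -0.955]]
[ 0.38 -0.05  0.42] 3.2395751851991816e-14 [0.81, -0.01, -0.79, 1.49, -0.02, 1.96, -1.64]
[ 0.438 -0.218  0.238] 3.617423852410804e-15 [0.84, 0.29, -0.64, 1.57, 0.21, 1.63, -1.47]
[ 0.438 -0.218  0.128] 8.855131432456919e-15 [0.81, 0.38, -0.6, 1.7, 0.25, 1.43, -1.51]
[ 0.468 -0.22   0.088] 5.17167324453726e-15 [0.74, 0.48, -0.56, 1.65, 0.29, 1.39, -1.55]
rv [-0.818, -1.186, 1.555] mm [191.4, -18.9, -270.5]
```

Call:
{"api": "jog_arm", "payload": {"plan": [[0,0,0,16,0,-35,-0.6],[0,0,0,32,0,-75,-0.6],[-0.06,-0.08,0.1,48,0,-115,-0.6],[-0.11,-0.16,0.21,63,0,-150,-0.6],[-0.16,-0.24,0.31,80,0,-185,-0.6],[-0.22,-0.32,0.42,100,1,-220,-0.6],[-0.27,-0.4,0.52,115,2,-250,-0.6],[-0.33,-0.48,0.62,126,2,-280,-0.6],[-0.38,-0.56,0.73,126,2,-280,-0.6],[-0.44,-0.63,0.83,126,2,-280,-0.6],[-0.49,-0.71,0.93,126,2,-280,-0.6],[-0.49,-0.71,0.93,126,2,-280,-0.6]]}}

```text
time: 6.95
ee_pos: [0.4034, -0.0775, 0.3604]
eef_rot: [0.946, 0.239, 0.099, -0.196]
ft_force: [0.2, 0.5, -2.4]
width: 0.0319
grip_force: 40.0
```

```bash
python3 log.py; python3 - <<'E'
from go import *
Ru=RU@RT
rows([.40,-.08,.36],Ru)
E
```

```text
6.95 [2.08, -0.385, -1.258, 1.703, -0.731, 1.818, -0.273] [0.4034, -0.0775, 0.3604] [0.946, 0.2388, 0.0987, -0.1959] [0.2, 0.5, -2.4] 0.0319 40.0
rv [-0.322, -0.473, 0.625] mm [-4.1, 0.5, -1.0]
```

```bash
python3 - <<'E'
from go import *
Ru=RU@RT
OU=HINGE+RU@np.array([-.004-.088-.004,0,.035]);U=OU+RU@TB
A=U+RU@[-.08,0,.2]
q=status.read_state()['joint_positions']
for p in (A,U+RU@[-.08,0,.05],U):
    b=ik(p,Ru,q,1);print(p.round(3),b[0],b[2].round(2).tolist());q=b[2]
rows(A,Ru)
E
```

```text
[ 0.388 -0.214  0.288] 6.145333958312087e-15 [1.49, 0.36, -1.42, 1.62, 0.35, 1.77, -1.61]
[ 0.388 -0.214  0.138] 1.1457141168398317e-14 [1.33, 0.43, -1.19, 1.83, 0.41, 1.48, -1.65]
[ 0.468 -0.22   0.088] 4.703341604755606e-15 [1.02, 0.6, -0.94, 1.65, 0.49, 1.46, -1.7]
rv [-0.322, -0.473, 0.625] mm [-89.7, 126.2, 7.2]
```

Call:
{"api": "jog_arm", "payload": {"plan": [[-0.05,-0.07,0.09,-15,21,1,-0.6],[-0.1,-0.14,0.18,-30,42,2,-0.6],[-0.14,-0.21,0.27,-45,63,4,-0.6],[-0.18,-0.28,0.36,-60,84,5,-0.6],[-0.23,-0.34,0.45,-75,105,6,-0.6],[-0.28,-0.41,0.54,-89.7,126,7,-0.6],[-0.322,-0.473,0.625,-89.7,126,7,-0.6],[-0.322,-0.473,0.625,-89.7,126,7,-0.6],[-0.322,-0.473,0.625,-89.7,126,7,-0.6]]}}

```text
time: 7.85
ee_pos: [0.3449, -0.1952, 0.2993]
eef_rot: [0.991, -0.037, -0.125, -0.003]
ft_force: [-0.3, 0.6, -2.9]
width: 0.0319
grip_force: 40.0
```

```bash
python3 log.py; python3 - <<'E'
from h import *
from go import *
Ru=RU@RT
OU=HINGE+RU@np.array([-.004-.088-.004,0,.035]);U=OU+RU@TB
rows(U+RU@[-.08,0,.2],Ru);rows(U+RU@[-.08,0,.06],Ru)
c=snap('scene','sc3');w=snap('wrist','w3')
b=cv2.resize(c['image'][130:320,130:400],(533,375),interpolation=cv2.INTER_CUBIC)
cv2.imwrite('pics/v3.png',np.vstack([b,cv2.resize(w['image'][:240],(533,200))])[:,:,::-1])
E
```

```text
7.85 [2.268, -0.497, -1.469, 1.681, -0.318, 1.702, -0.799] [0.3449, -0.1952, 0.2993] [0.9914, -0.0371, -0.1253, -0.0034] [-0.3, 0.6, -2.9] 0.0319 40.0
rv [0.004, -0.049, 0.005] mm [46.0, 15.2, -0.1]
rv [0.004, -0.049, 0.005] mm [80.8, 14.8, 135.5]
```

View pics/v3.png

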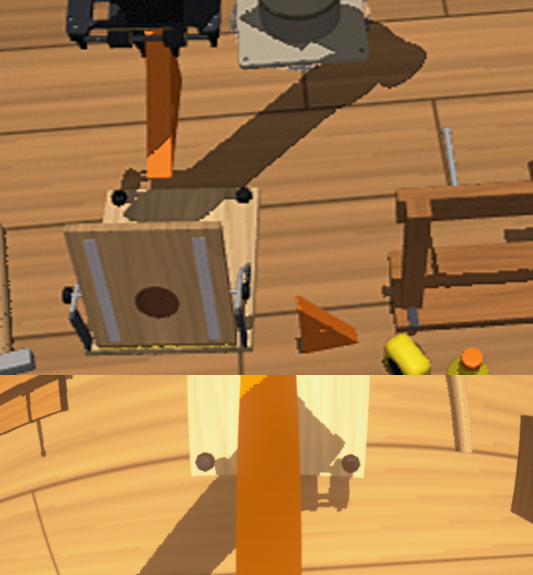

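Both views show the block toe-forward, heading for the board between the knobs (bottom image, (205,462) and (350,462)). The arm sits on its j2/j3 limits, so I'll move down and forward to relax it.

Call:
{"api": "jog_arm", "payload": {"plan": [[0,-0.02,0,10,2,25,-0.6],[0,-0.03,0,20,4,50,-0.6],[0,-0.049,0,35,6,75,-0.6],[0,-0.049,0,45,8,90,-0.6],[0,-0.049,0,45,8,90,-0.6]]}}

```text
time: 8.45
ee_pos: [0.3196, -0.1857, 0.2218]
eef_rot: [0.991, -0.038, -0.13, 0.005]
ft_force: [0.3, -0.5, -2.4]
width: 0.0317
grip_force: 40.0
```

```bash
python3 log.py; python3 - <<'E'
from go import *
Ru=RU@RT
OU=HINGE+RU@np.array([-.004-.088-.004,0,.035]);U=OU+RU@TB
rows(U+RU@[-.08,0,.06],Ru)
E
```

```text
8.45 [2.183, -0.499, -1.468, 1.864, -0.315, 1.538, -0.828] [0.3196, -0.1857, 0.2218] [0.9908, -0.0383, -0.1296, 0.0049] [0.3, -0.5, -2.4] 0.0317 40.0
rv [0.02, -0.041, -0.0] mm [87.2, 21.4, 53.6]
```

```bash
cat > sim.py <<'E'
from ik import *
from bench import status
L0=LO-.03;H0=HI+.03
def T(q):return fk(q,par,sg)
def jac(q):
    t=T(q);J=np.zeros((6,7))
    for i in range(7):
        d=q.copy();d[i]+=1e-5;u=T(d)
        J[:3,i]=(u[:3,3]-t[:3,3])/1e-5;J[3:,i]=(R.from_matrix(u[:3,:3]@t[:3,:3].T)).as_rotvec()/1e-5
    return J
def run(q,tgt,Rt,n=40,vp=.02,vr=.06):
    q=np.array(q,float)
    for _ in range(n):
        t=T(q);e=tgt-t[:3,3];w=R.from_matrix(Rt@t[:3,:3].T).as_rotvec()
        e*=min(1,vp/(np.linalg.norm(e)+1e-9));w*=min(1,vr/(np.linalg.norm(w)+1e-9))
        J=jac(q);act=np.ones(7,bool)
        for k in range(7):
            Ja=J*act;dq=Ja.T@np.linalg.solve(Ja@Ja.T+1e-4*np.eye(6),np.r_[e,w])
            bad=((q+dq<L0)|(q+dq>H0))&act
            if not bad.any():break
            act&=~bad
        q=np.clip(q+dq,L0,H0)
    t=T(q);return q,t[:3,3]-tgt
E
python3 - <<'E'
from sim import *
from go import RU,RT,HINGE,TB
Ru=RU@RT
q0=np.array([2.268,-.497,-1.469,1.681,-.318,1.702,-.799]);t=T(q0)
q,e=run(q0,t[:3,3]+t[:3,:3]@[.045,.008,.09],t[:3,:3]@R.from_rotvec([0,-.049,0]).as_matrix(),6);print('val',q.round(2),T(q)[:3,3].round(3))
q=status.read_state()['joint_positions'].copy();t=T(q);p0=t[:3,3]
for d in ((.1,0,0),(0,-.1,0),(-.05,-.1,0),(.1,-.1,0),(0,0,.15),(.1,-.1,.15),(.0,-.2,.15),(0,-.2,0),(.1,-.2,.1),(0,.15,0.1),(0.1,.15,0.1)):
  for nm,Rt in (('use',Ru),('down',t[:3,:3]@R.from_rotvec([0,.3,0]).as_matrix()),('fwd',t[:3,:3]@R.from_rotvec([0,-.6,0]).as_matrix())):
    r,e=run(q,p0+d,Rt,25)
    print(d,nm,r.round(2).tolist(),np.linalg.norm(e).round(3))
E
```

```text
val [ 2.18 -0.5  -1.47  1.85 -0.3   1.59 -0.83] [ 0.302 -0.221  0.247]
(0.1, 0, 0) use [2.12, -0.5, -1.47, 1.81, -0.32, 1.64, -0.9] 0.098
(0.1, 0, 0) down [2.08, -0.46, -1.39, 1.87, -0.48, 1.34, -0.84] 0.0
(0.1, 0, 0) fwd [2.0, -0.5, -1.47, 1.91, 0.0, 2.01, -0.91] 0.284
(0, -0.1, 0) use [2.33, -0.5, -1.47, 1.84, -0.27, 1.57, -0.7] 0.069
(0, -0.1, 0) down [2.18, -0.35, -1.26, 1.91, -0.36, 1.31, -0.63] 0.0
(0, -0.1, 0) fwd [2.19, -0.5, -1.47, 1.93, 0.11, 1.89, -0.75] 0.239
(-0.05, -0.1, 0) use [2.38, -0.5, -1.47, 1.86, -0.26, 1.53, -0.64] 0.035
(-0.05, -0.1, 0) down [2.07, -0.39, -1.06, 1.99, -0.37, 1.32, -0.52] 0.0
(-0.05, -0.1, 0) fwd [2.22, -0.5, -1.47, 1.96, 0.13, 1.85, -0.73] 0.2
(0.1, -0.1, 0) use [2.28, -0.5, -1.47, 1.78, -0.29, 1.63, -0.76] 0.145
(0.1, -0.1, 0) down [2.32, -0.46, -1.46, 1.81, -0.48, 1.35, -0.69] 0.039
(0.1, -0.1, 0) fwd [2.15, -0.5, -1.47, 1.89, 0.09, 1.96, -0.78] 0.321
(0, 0, 0.15) use [2.24, -0.45, -1.42, 1.56, -0.24, 1.87, -0.81] 0.0
(0, 0, 0.15) down [1.71, -0.47, -0.84, 1.77, -0.36, 1.65, -0.76] 0.0
(0, 0, 0.15) fwd [2.15, -0.5, -1.47, 1.79, 0.1, 2.05, -0.
[... 590 characters left out ...]
.2, 0) fwd [2.29, -0.5, -1.47, 1.91, 0.16, 1.85, -0.66] 0.291
(0.1, -0.2, 0.1) use [2.38, -0.5, -1.47, 1.64, -0.27, 1.74, -0.69] 0.192
(0.1, -0.2, 0.1) down [1.69, 0.39, -1.26, 1.4, 0.37, 1.57, -1.18] 0.0
(0.1, -0.2, 0.1) fwd [2.28, -0.5, -1.47, 1.76, 0.17, 2.01, -0.65] 0.34
(0, 0.15, 0.1) use [1.65, -0.5, -1.18, 1.79, -0.32, 1.83, -1.11] 0.0
(0, 0.15, 0.1) down [0.59, -0.5, -0.34, 2.0, -0.15, 1.57, -1.36] 0.0
(0, 0.15, 0.1) fwd [1.86, -0.5, -1.47, 1.94, -0.1, 2.05, -1.05] 0.138
(0.1, 0.15, 0.1) use [1.94, -0.5, -1.47, 1.63, -0.38, 1.84, -1.15] 0.033
(0.1, 0.15, 0.1) down [1.47, -0.49, -1.04, 1.8, -0.42, 1.56, -1.17] 0.0
(0.1, 0.15, 0.1) fwd [1.86, -0.5, -1.47, 1.94, -0.1, 2.04, -1.05] 0.238
```

```bash
python3 - <<'E'
from sim import *
from go import RU,RT,HINGE,TB,rows
Ru=RU@RT
OU=HINGE+RU@np.array([-.004-.088-.004,0,.035]);U=OU+RU@TB
q=status.read_state()['joint_positions'].copy();p0=T(q)[:3,3]
Rd=RU@np.diag([1,-1,-1.])
for S in ((0,-.2,.15),(.1,-.2,.12),(.05,-.2,.15)):
  r=q
  for p,Rt in ((p0+S,Rd),(U+RU@[-.08,0,.2],Ru),(U+RU@[-.08,0,.06],Ru),(U,Ru),(U+RU@[-.05,0,.12],Ru)):
    r,e=run(r,p,Rt,30);print(S,r.round(2).tolist(),np.linalg.norm(e).round(3))
rows(p0+[.05,-.2,.15],Rd)
E
```

```text
(0, -0.2, 0.15) [2.01, 0.25, -1.39, 1.42, 0.25, 1.68, -1.0] 0.0
(0, -0.2, 0.15) [1.45, 0.32, -1.35, 1.62, 0.31, 1.75, -1.57] 0.0
(0, -0.2, 0.15) [1.37, 0.45, -1.25, 1.82, 0.43, 1.51, -1.67] 0.0
(0, -0.2, 0.15) [1.12, 0.69, -1.1, 1.65, 0.59, 1.51, -1.77] 0.0
(0, -0.2, 0.15) [1.31, 0.46, -1.25, 1.67, 0.42, 1.64, -1.66] 0.0
(0.1, -0.2, 0.12) [1.61, 0.43, -1.24, 1.31, 0.4, 1.68, -1.2] 0.0
(0.1, -0.2, 0.12) [1.42, 0.29, -1.29, 1.62, 0.29, 1.74, -1.54] 0.0
(0.1, -0.2, 0.12) [1.34, 0.42, -1.21, 1.82, 0.4, 1.5, -1.64] 0.0
(0.1, -0.2, 0.12) [1.1, 0.67, -1.07, 1.65, 0.56, 1.49, -1.75] 0.0
(0.1, -0.2, 0.12) [1.28, 0.43, -1.21, 1.67, 0.39, 1.63, -1.64] 0.0
(0.05, -0.2, 0.15) [1.79, 0.35, -1.32, 1.34, 0.34, 1.71, -1.12] 0.0
(0.05, -0.2, 0.15) [1.44, 0.31, -1.32, 1.62, 0.3, 1.75, -1.56] 0.0
(0.05, -0.2, 0.15) [1.36, 0.44, -1.24, 1.82, 0.42, 1.51, -1.66] 0.0
(0.05, -0.2, 0.15) [1.11, 0.68, -1.09, 1.65, 0.58, 1.5, -1.76] 0.0
(0.05, -0.2, 0.15) [1.3, 0.45, -1.23, 1.67, 0.41, 1.64, -1.65] 0.0
rv [0.02, 0.259, 0.003] mm [15.3, 243.5, -170.3]
```

Call:
{"api": "jog_arm", "payload": {"plan": [[0,0.1,0,0,20,-15,-0.6],[0,0.2,0,0,50,-30,-0.6],[0.02,0.26,0,0,90,-60,-0.6],[0.02,0.26,0,3,130,-90,-0.6],[0.02,0.26,0,6,170,-120,-0.6],[0.02,0.26,0,10,210,-150,-0.6],[0.02,0.26,0,15,243,-170,-0.6],[0.02,0.26,0,15,243,-170,-0.6],[0.02,0.26,0,15,243,-170,-0.6]]}}

```text
time: 9.35
ee_pos: [0.36, -0.4351, 0.3869]
eef_rot: [0.999, -0.041, 0.002, -0.002]
ft_force: [-0.7, 0.3, -3.8]
width: 0.0315
grip_force: 40.0
```

```bash
python3 log.py;  python3 - <<'E'
from go import *
Ru=RU@RT
OU=HINGE+RU@np.array([-.004-.088-.004,0,.035]);U=OU+RU@TB
rows(U+RU@[-.08,0,.2],Ru)
E
```

```text
9.35 [1.727, 0.408, -1.288, 1.278, 0.391, 1.729, -1.125] [0.36, -0.4351, 0.3869] [0.9992, -0.0411, 0.0018, -0.0021] [-0.7, 0.3, -3.8] 0.0315 40.0
rv [-0.005, -0.303, -0.002] mm [9.6, -222.5, 99.9]
```

Call:
{"api": "jog_arm", "payload": {"plan": [[0,-0.05,0,0,-35,10,-0.6],[0,-0.1,0,0,-75,20,-0.6],[0,-0.15,0,0,-115,35,-0.6],[0,-0.2,0,3,-150,50,-0.6],[0,-0.25,0,6,-185,70,-0.6],[0,-0.3,0,9,-222,90,-0.6],[0,-0.303,0,9.5,-222.5,100,-0.6],[0,-0.303,0,9.5,-222.5,100,-0.6]]}}

```text
time: 10.15
ee_pos: [0.3866, -0.2084, 0.287]
eef_rot: [0.988, -0.038, -0.151, -0.006]
ft_force: [0.1, -0.6, -1.3]
width: 0.0321
grip_force: 40.0
```

```bash
python3 log.py;  python3 - <<'E'
from go import *
Ru=RU@RT
OU=HINGE+RU@np.array([-.004-.088-.004,0,.035]);U=OU+RU@TB
rows(U+RU@[-.08,0,.2],Ru);rows(U+RU@[-.08,0,.06],Ru)
E
```

```text
10.15 [1.388, 0.359, -1.298, 1.573, 0.346, 1.777, -1.576] [0.3866, -0.2084, 0.287] [0.9878, -0.0379, -0.1509, -0.0058] [0.1, -0.6, -1.3] 0.0321 40.0
rv [0.001, 0.003, 0.003] mm [1.6, 5.2, -1.5]
rv [0.001, 0.003, 0.003] mm [43.4, 5.2, 132.1]
```

Call:
{"api": "jog_arm", "payload": {"plan": [[0,0,0,10,2,33,-0.6],[0,0,0,22,4,66,-0.6],[0,0,0,33,5,100,-0.6],[0,0,0,43.5,5,132,-0.6],[0,0,0,43.5,5,132,-0.6],[0,0,0,43.5,5,132,-0.6]]}}

```text
time: 10.75
ee_pos: [0.3888, -0.2149, 0.1501]
eef_rot: [0.988, -0.04, -0.15, -0.006]
ft_force: [0.3, -0.3, -1.8]
width: 0.0316
grip_force: 40.0
```

```bash
python3 log.py;  python3 - <<'E'
from h import *
from go import *
Ru=RU@RT
OU=HINGE+RU@np.array([-.004-.088-.004,0,.035]);U=OU+RU@TB
rows(U+RU@[-.08,0,.06],Ru);rows(U+RU@[-.01,0,.003],Ru)
c=snap('scene','sc4');w=snap('wrist','w4');d=snap('side','si4')
b=cv2.resize(c['image'][190:320,150:290],(400,371),interpolation=cv2.INTER_CUBIC)
dd=cv2.resize(d['image'][230:420,270:490],(400,371),interpolation=cv2.INTER_CUBIC)
ww=cv2.resize(w['image'][:240],(605,227))
v=np.zeros((598,800,3),np.uint8);v[:371,:400]=b;v[:371,400:]=dd;v[371:,:605]=ww
cv2.imwrite('pics/v4.png',v[:,:,::-1])
E
```

```text
10.75 [1.317, 0.492, -1.212, 1.75, 0.457, 1.545, -1.665] [0.3888, -0.2149, 0.1501] [0.9879, -0.0396, -0.1501, -0.0055] [0.3, -0.3, -1.8] 0.0316 40.0
rv [0.001, 0.001, -0.0] mm [0.0, -1.1, 2.2]
rv [0.001, 0.001, -0.0] mm [83.8, -1.2, 35.9]
```

View pics/v4.png

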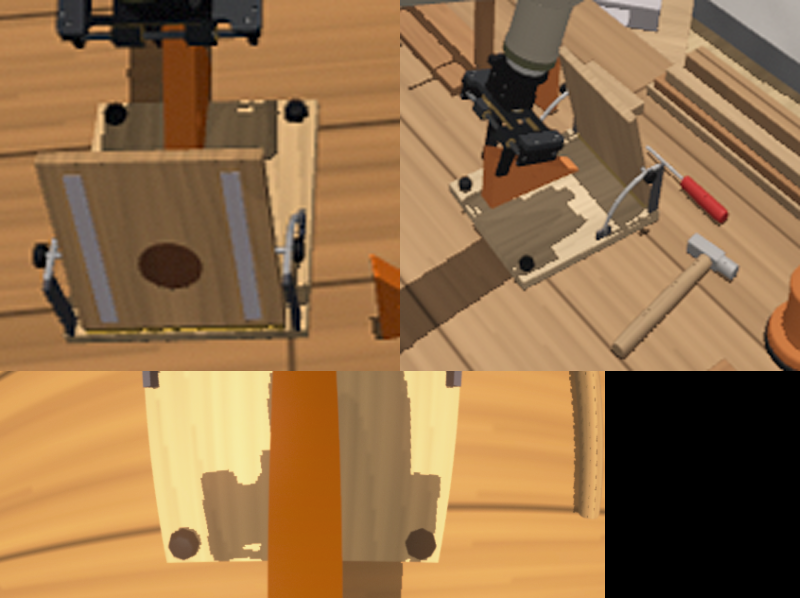

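The block points at the hinge, midway between the knobs in the wrist view (block column ~305, board centre ~302), with clear space under the top. Moving in.

Call:
{"api": "jog_arm", "payload": {"plan": [[0,0,0,20,-1,10,-0.6],[0,0,0,40,-1,20,-0.6],[0,0,0,60,-1,28,-0.6],[0,0,0,72.8,-1.2,34,-0.6],[0,0,0,72.8,-1.2,34,-0.6],[0,0,0,73.7,-1.2,37,-0.6],[0,0,0,73.7,-1.2,37,-0.6]]}}

```text
time: 11.6
ee_pos: [0.4479, -0.2173, 0.0923]
eef_rot: [0.988, -0.039, -0.15, -0.005]
ft_force: [0.1, 1.6, -1.3]
width: 0.0316
grip_force: 40.0
```

```bash
python3 log.py
```

```text
11.6 [1.129, 0.662, -1.102, 1.662, 0.57, 1.511, -1.755] [0.4479, -0.2173, 0.0923] [0.9879, -0.0386, -0.1498, -0.0048] [0.1, 1.6, -1.3] 0.0316 40.0
```

Call:
{"api": "jog_arm", "payload": {"plan": [[0,0,0,0.9,0,2.9,-0.6],[0,0,0,0.9,0,2.9,-0.6]]}}

```text
time: 11.8
ee_pos: [0.4474, -0.2175, 0.0888]
eef_rot: [0.988, -0.039, -0.15, -0.005]
ft_force: [-2.8, 1.1, 2.1]
width: 0.032
grip_force: 40.0
```

```bash
python3 log.py; python3 - <<'E'
from go import *
OU=HINGE+RU@np.array([-.004-.088-.004,0,.035]);U=OU+RU@TB
rows(U,RU@RT); print(RU.T@(status.read_state()['ee_pos']-U))
E
```

```text
11.8 [1.127, 0.666, -1.099, 1.665, 0.573, 1.507, -1.757] [0.4474, -0.2175, 0.0888] [0.9878, -0.0388, -0.1505, -0.0047] [-2.8, 1.1, 2.1] 0.032 40.0
rv [0.003, 0.002, 0.001] mm [20.0, 1.0, -5.4]
[-0.02065363  0.00099133  0.00079308]
```

Call:
{"api": "jog_arm", "payload": {"plan": [[0,0,0,0.2,0,0.6,-0.6],[0,0,0,6,0,-1.2,-0.6],[0,0,0,12,0,-3,-0.6],[0,0,0,15.5,0,-4.1,-0.6],[0,0,0,15.5,0,-4.1,-0.6]]}}

```text
time: 12.3
ee_pos: [0.4649, -0.2184, 0.0878]
eef_rot: [0.988, -0.038, -0.15, -0.005]
ft_force: [2.4, -0.7, 1.5]
width: 0.0316
grip_force: 40.0
```

```bash
python3 log.py
```

```text
12.3 [1.089, 0.695, -1.083, 1.621, 0.586, 1.521, -1.763] [0.4649, -0.2184, 0.0878] [0.988, -0.0385, -0.1497, -0.005] [2.4, -0.7, 1.5] 0.0316 40.0
```

Call:
{"api": "jog_arm", "payload": {"plan": [[0,0,0,1.5,0,-0.5,-0.6],[0,0,0,3,0,-0.9,-0.6],[0,0,0,3,0,-0.9,-0.6]]}}

```text
time: 12.6
ee_pos: [0.4669, -0.2187, 0.0878]
eef_rot: [0.988, -0.038, -0.151, -0.005]
ft_force: [-2.6, 0.0, 3.6]
width: 0.0316
grip_force: 40.0
```

```bash
python3 log.py
```

```text
12.6 [1.083, 0.699, -1.081, 1.614, 0.588, 1.525, -1.764] [0.4669, -0.2187, 0.0878] [0.9878, -0.0385, -0.1505, -0.005] [-2.6, 0.0, 3.6] 0.0316 40.0
```

Call:
{"api": "jog_arm", "payload": {"plan": [[0,0,0,1.9,0,-0.5,-0.6],[0,0,0,3.8,0,-1.1,-0.6],[0,0,0,3.8,0,-1.1,-0.6]]}}

```text
time: 12.9
ee_pos: [0.4707, -0.219, 0.0878]
eef_rot: [0.988, -0.039, -0.151, -0.005]
ft_force: [-4.3, 0.6, 4.8]
width: 0.0315
grip_force: 40.0
```

```bash
python3 log.py;  python3 - <<'E'
from h import *
c=snap('scene','sc5');d=snap('side','si5')
b=cv2.resize(c['image'][190:320,150:290],(400,371),interpolation=cv2.INTER_CUBIC)
dd=cv2.resize(d['image'][240:400,290:450],(400,400),interpolation=cv2.INTER_CUBIC)[:371]
cv2.imwrite('pics/v5.png',np.hstack([b,dd])[:,:,::-1])
E
```

```text
12.9 [1.075, 0.705, -1.077, 1.604, 0.591, 1.53, -1.766] [0.4707, -0.219, 0.0878] [0.9878, -0.0385, -0.1508, -0.0049] [-4.3, 0.6, 4.8] 0.0315 40.0
```

View pics/v5.png

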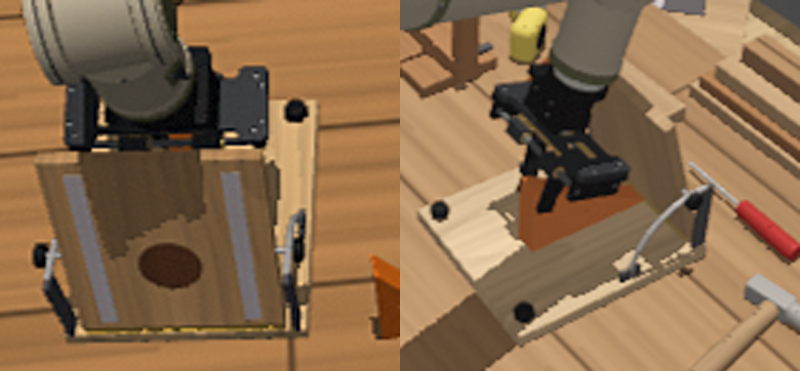

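The block stands under the top with its toe close to the hinge (side view, toe ~(640,200)). Pushing a little further.

Call:
{"api": "jog_arm", "payload": {"plan": [[0,0,0,1.4,0,-0.4,-0.6],[0,0,0,2.8,0,-0.8,-0.6],[0,0,0,2.8,0,-0.8,-0.6]]}}

```text
time: 13.3
ee_pos: [0.4709, -0.2191, 0.0878]
eef_rot: [0.987, -0.038, -0.154, -0.005]
ft_force: [-17.2, 1.9, 11.8]
width: 0.0316
grip_force: 40.0
```

```bash
python3 log.py
```

```text
13.3 [1.069, 0.709, -1.074, 1.598, 0.592, 1.537, -1.766] [0.4709, -0.2191, 0.0878] [0.9873, -0.0384, -0.154, -0.0049] [-17.2, 1.9, 11.8] 0.0316 40.0
```

Call:
{"api": "jog_arm", "payload": {"plan": [[0,0,0,1.4,0,-0.4,-0.6],[0,0,0,2.8,0,-0.8,-0.6],[0,0,0,2.8,0,-0.8,-0.6]]}}

```text
time: 13.6
ee_pos: [0.4713, -0.2192, 0.0877]
eef_rot: [0.987, -0.038, -0.157, -0.005]
ft_force: [-27.6, 2.8, 17.5]
width: 0.0314
grip_force: 40.0
```

```bash
python3 log.py; python3 - <<'E'
from h import *
from go import RU,HINGE
c=np.load('si5.npz');P=cloud(c)
hsv=cv2.cvtColor(c['image'],cv2.COLOR_RGB2HSV)
m=np.zeros((480,640),bool);m[290:360,325:400]=1
m&=(hsv[...,0]<12)&(hsv[...,1]>170)&(P[...,2]>.016)&(P[...,2]<.14)
Q=(P[m]-HINGE)@RU
Q=Q[np.isfinite(Q).all(1)];print(len(Q),np.percentile(Q,[0,2,50,98,100],axis=0).round(4).tolist())
for lo in np.arange(-.19,0,.02):
    q=Q[(Q[:,0]>lo)&(Q[:,0]<lo+.02)]
    if len(q):print(lo.round(3),len(q),q[:,1].mean().round(4),q[:,2].min().round(4),q[:,2].max().round(4))
E
```

```text
13.6 [1.063, 0.714, -1.071, 1.592, 0.593, 1.544, -1.767] [0.4713, -0.2192, 0.0877] [0.9868, -0.0384, -0.157, -0.0049] [-27.6, 2.8, 17.5] 0.0314 40.0
483 [[-0.1848, -0.0214, -0.0014], [-0.1837, -0.0184, 0.0024], [-0.1441, -0.0116, 0.0332], [-0.0162, 0.0126, 0.1029], [-0.0103, 0.0196, 0.1093]]
-0.19 168 -0.0042 0.004 0.1074
-0.17 56 -0.0091 0.0025 0.1093
-0.15 58 -0.0132 0.001 0.0845
-0.13 50 -0.0132 0.0012 0.0749
-0.11 32 -0.0124 0.0023 0.0501
-0.09 34 -0.0106 -0.0014 0.0482
-0.07 27 -0.0138 -0.0003 0.0386
-0.05 28 -0.0092 0.0013 0.0285
-0.03 30 -0.0047 -0.0001 0.0185
```

The force rises sharply (27 N), so the toe is against the barrel. I'll back off the over-push, release and retreat.

Call:
{"api": "jog_arm", "payload": {"plan": [[0,0,0,-2.5,0,0.8,-0.6],[0,0,0,-4.5,0,1.3,-0.6],[0,0,0,-4.5,0,1.1,-0.6],[0,0,0,-4.5,0,1,-0.3],[0,0,0,-4.5,0,1,0.2],[0,0,0,-4.5,0,1,0.2],[0,0,0,-4.5,0,1,0.2]]}}

```text
time: 14.3
ee_pos: [0.4725, -0.2191, 0.0879]
eef_rot: [0.988, -0.039, -0.15, -0.005]
ft_force: [-0.2, -0.2, -0.1]
width: 0.0474
grip_force: 0.0
```

```bash
python3 log.py
```

```text
14.3 [1.072, 0.707, -1.076, 1.6, 0.591, 1.53, -1.766] [0.4725, -0.2191, 0.0879] [0.9879, -0.0385, -0.15, -0.005] [-0.2, -0.2, -0.1] 0.0474 0.0
```

Call:
{"api": "jog_arm", "payload": {"plan": [[0,0,0,-15,0,-20,0.2],[0,0,0,-35,0,-45,0.2],[0,0,0,-60,0,-75,0.2],[0,0,0,-83,0,-100,0.2],[0,0,0,-110,0,-130,0.2],[0,0,0,-110,0,-130,0.2]]}}

```text
time: 14.9
ee_pos: [0.4067, -0.2137, 0.2487]
eef_rot: [0.988, -0.039, -0.148, -0.003]
ft_force: [0.1, -0.0, 0.1]
width: 0.0521
grip_force: 0.0
```

```bash
python3 log.py; python3 - <<'E'
from h import *
from go import RU,HINGE
c=snap('scene','sc6');d=snap('side','si6')
b=cv2.resize(c['image'][190:320,150:290],(400,371),interpolation=cv2.INTER_CUBIC)
dd=cv2.resize(d['image'][240:400,290:450],(400,400),interpolation=cv2.INTER_CUBIC)[:371]
cv2.imwrite('pics/v6.png',np.hstack([b,dd])[:,:,::-1])
P=cloud(d);hsv=cv2.cvtColor(d['image'],cv2.COLOR_RGB2HSV)
m=np.zeros((480,640),bool);m[290:360,325:400]=1
m&=(hsv[...,0]<12)&(hsv[...,1]>170)
Q=(P-HINGE)@RU;m&=(Q[...,2]>.01)&(Q[...,2]<.09)&(Q[...,0]>-.17)&(Q[...,0]<-.03)
q=Q[m];print(len(q),np.polyfit(q[:,0],q[:,1],1), np.percentile(q,[2,98],axis=0))
E
```

```text
14.9 [1.309, 0.427, -1.247, 1.588, 0.398, 1.72, -1.622] [0.4067, -0.2137, 0.2487] [0.9882, -0.0389, -0.1481, -0.0033] [0.1, -0.0, 0.1] 0.0521 0.0
390 [ 0.04303056 -0.00511949] [[-0.16861614 -0.01815309  0.01165127]
 [-0.03538495  0.01098317  0.08619886]]
```

View pics/v6.png

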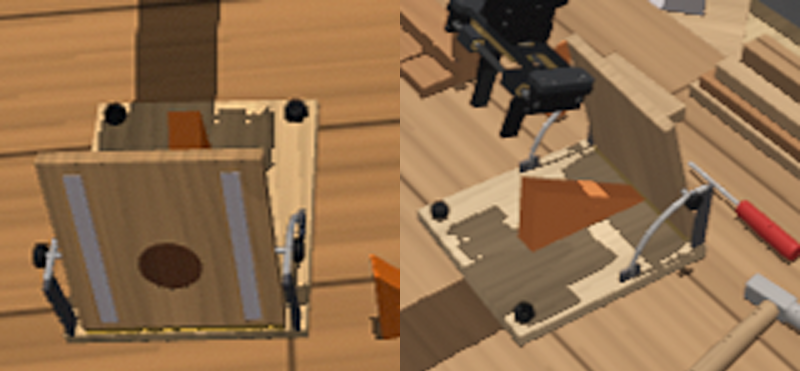

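The block stands flat under the top with its toe at the hinge. Next I'll fold the top down with closed fingertips on its outer face.

```bash
cat > f.py <<'E'
from sim import *
from go import RU,HINGE,rows
Rd=RU@np.diag([1,-1,-1.])
def W(x,z,y=0):return HINGE+RU@[x,y,z]
E
python3 - <<'E'
from f import *
q=status.read_state()['joint_positions'].copy()
for p in (W(-.2,.36),W(.01,.34),W(0,.185),W(-.063,.176),W(-.126,.134),W(-.15,.104)):
    q,e=run(q,p,Rd,25);print(p.round(3),q.round(2).tolist(),np.linalg.norm(e).round(4))
rows(W(-.2,.36),Rd);rows(W(.01,.34),Rd)
E
```

```text
[ 0.442 -0.218  0.378] [1.76, 0.02, -1.43, 1.52, 0.02, 1.61, -1.32] 0.0
[ 0.651 -0.235  0.358] [0.86, 0.68, -1.15, 0.95, 0.64, 1.81, -1.67] 0.0
[ 0.641 -0.234  0.203] [0.99, 0.71, -1.14, 1.3, 0.64, 1.51, -1.73] 0.0
[ 0.578 -0.229  0.194] [1.17, 0.6, -1.22, 1.51, 0.56, 1.42, -1.73] 0.0
[ 0.515 -0.224  0.152] [1.35, 0.5, -1.29, 1.74, 0.5, 1.29, -1.7] 0.0
[ 0.491 -0.222  0.122] [1.41, 0.49, -1.3, 1.83, 0.5, 1.21, -1.7] 0.0
rv [0.004, 0.301, 0.001] mm [-5.3, 1.6, -137.4]
rv [0.004, 0.301, 0.001] mm [201.2, 1.9, -180.4]
```

Call:
{"api": "jog_arm", "payload": {"plan": [[0,0,0,-3,0,-40,0.2],[0,0,0,-6,0,-80,-0.2],[0,0.06,0,-6,1,-120,-0.6],[0,0.12,0,10,1,-140,-1],[0,0.2,0,50,1,-150,-1],[0,0.27,0,90,2,-160,-1],[0.004,0.3,0,130,2,-170,-1],[0.004,0.3,0,170,2,-175,-1],[0.004,0.3,0,201,2,-180,-1],[0.004,0.3,0,201,2,-180,-1],[0.004,0.3,0,201,2,-180,-1]], "squeeze": 15}}

```text
time: 16.1
ee_pos: [0.6513, -0.2334, 0.3546]
eef_rot: [0.999, -0.038, -0.002, -0.002]
ft_force: [-0.7, -0.2, 0.4]
width: 0.0007
grip_force: 0.0
```

```bash
python3 log.py; python3 - <<'E'
from f import *
rows(W(0.005,.19),Rd)
E
```

```text
16.1 [0.838, 0.68, -1.125, 0.952, 0.618, 1.807, -1.667] [0.6513, -0.2334, 0.3546] [0.9993, -0.0382, -0.0023, -0.002] [-0.7, -0.2, 0.4] 0.0007 0.0
rv [-0.004, 0.005, 0.004] mm [-4.5, 1.9, 146.6]
```

Call:
{"api": "jog_arm", "payload": {"plan": [[0,0,0,0,0,40,-1],[0,0,0,0,1,80,-1],[0,0,0,-2,1,120,-1],[0,0,0,-4,1,147,-1],[0,0,0,-4,1,147,-1],[0,0,0,-12,1,147,-1],[0,0,0,-20,1,147,-1],[0,0,0,-28,1,147,-1],[0,0,0,-36,1,147,-1],[0,0,0,-36,1,147,-1]]}}

```text
time: 17.1
ee_pos: [0.6135, -0.2327, 0.2108]
eef_rot: [0.999, -0.039, -0.001, -0.001]
ft_force: [-0.2, 0.2, 0.9]
width: 0.0005
grip_force: 0.0
```

```bash
python3 log.py; python3 - <<'E'
from f import *
s=status.read_state();print(RU.T@(s['ee_pos']-HINGE))
for a in ((-.063,.176),(-.097,.158),(-.126,.134),(-.1475,.108)):rows(W(*a),Rd)
E
```

```text
17.1 [1.026, 0.671, -1.152, 1.341, 0.605, 1.504, -1.724] [0.6135, -0.2327, 0.2108] [0.9992, -0.0394, -0.0008, -0.0005] [-0.2, 0.2, 0.9] 0.0005 0.0
[-0.02747893 -0.00090546  0.19282223]
rv [-0.001, 0.002, 0.001] mm [-35.5, -0.9, 16.9]
rv [-0.001, 0.002, 0.001] mm [-69.5, -1.0, 34.9]
rv [-0.001, 0.002, 0.001] mm [-98.4, -1.0, 59.0]
rv [-0.001, 0.002, 0.001] mm [-119.9, -1.0, 85.0]
```

Call:
{"api": "jog_arm", "payload": {"plan": [[0,0,0,-12,0,5,-1],[0,0,0,-24,0,11,-1],[0,0,0,-35.5,0,17,-1],[0,0,0,-47,0,22,-1],[0,0,0,-58,0,28,-1],[0,0,0,-69.5,0,35,-1],[0,0,0,-69.5,0,35,-1]]}}

```text
time: 17.8
ee_pos: [0.5442, -0.227, 0.175]
eef_rot: [0.999, -0.039, -0.001, -0.001]
ft_force: [0.5, 0.8, -0.3]
width: 0.0008
grip_force: 0.0
```

```bash
python3 log.py; python3 - <<'E'
from f import *
s=status.read_state();print(RU.T@(s['ee_pos']-HINGE))
for a in ((-.126,.134),(-.1475,.108)):rows(W(*a),Rd)
E
```

```text
17.8 [1.21, 0.58, -1.218, 1.575, 0.55, 1.379, -1.713] [0.5442, -0.227, 0.175] [0.9992, -0.0393, -0.0013, -0.0008] [0.5, 0.8, -0.3] 0.0008 0.0
[-0.09705455 -0.00080104  0.15697019]
rv [-0.002, 0.003, 0.001] mm [-28.9, -0.8, 23.0]
rv [-0.002, 0.003, 0.001] mm [-50.3, -0.8, 49.1]
```

```bash
cat > pan.py <<'E'
import sys
from h import *
from go import RU,HINGE
c=snap('scene',sys.argv[1]);Q=(cloud(c)-HINGE)@RU
m=np.zeros((480,640),bool);m[225:312,165:262]=1
m&=(abs(Q[...,1])<.09)&(abs(Q[...,1])>.05)&(Q[...,2]>.012)&(Q[...,2]<.24)&(Q[...,0]<.03)&(Q[...,0]>-.2)
q=Q[m];th=np.arctan2(q[:,2],-q[:,0]) # rough
# plane by RANSAC in x-z
best=0;rng=np.random.default_rng(0)
for _ in range(500):
    a,b=q[rng.choice(len(q),2)][:,[0,2]];d=b-a;n=np.array([-d[1],d[0]])/(np.linalg.norm(d)+1e-9)
    k=abs((q[:,[0,2]]-a)@n)<.003
    if k.sum()>best and np.linalg.norm(d)>.05:best=k.sum();K=k
p=q[K][:,[0,2]];u=np.linalg.svd(p-p.mean(0),full_matrices=0)[2][0];u*=-np.sign(u[0])
print('theta',np.arctan2(u[1],u[0]),best,len(q),'dist',abs(np.cross(u,p.mean(0))))
E
python3 pan.py sc7 2>/dev/null
```

```text
theta 2.252496168105763 1519 2005 dist 0.016368815585276385
```

The top is at about 0.89 rad and following the fingers. Continuing to 30 degrees.

Call:
{"api": "jog_arm", "payload": {"plan": [[0,0,0,-10,0,7,-1],[0,0,0,-20,0,15,-1],[0,0,0,-29,0,23,-1],[0,0,0,-36,0,31,-1],[0,0,0,-43,0,40,-1],[0,0,0,-47,0,45,-1],[0,0,0,-47,0,45,-1]]}}

```text
time: 18.55
ee_pos: [0.4973, -0.223, 0.1294]
eef_rot: [0.999, -0.039, -0.002, -0.001]
ft_force: [0.1, 0.2, -0.5]
width: 0.0003
grip_force: 0.0
```

```bash
python3 log.py
```

```text
18.55 [1.324, 0.541, -1.248, 1.741, 0.536, 1.263, -1.704] [0.4973, -0.223, 0.1294] [0.9992, -0.0392, -0.0017, -0.0013] [0.1, 0.2, -0.5] 0.0003 0.0
```

Call:
{"api": "jog_arm", "payload": {"plan": [[0,0,0,-1,0,2,-1],[0,0,0,-2,0,4,-1],[0,0,0,-2,0,4,-1]]}}

```text
time: 18.85
ee_pos: [0.496, -0.2228, 0.1262]
eef_rot: [0.999, -0.039, -0.001, -0.001]
ft_force: [0.9, -0.1, 1.3]
width: 0.0004
grip_force: 0.8
```

```bash
python3 log.py; python3 pan.py sc8 2>/dev/null
```

```text
18.85 [1.327, 0.541, -1.248, 1.749, 0.538, 1.255, -1.705] [0.496, -0.2228, 0.1262] [0.9992, -0.0391, -0.0011, -0.0012] [0.9, -0.1, 1.3] 0.0004 0.8
theta 2.6132397900413062 1439 2197 dist 0.016986005338528926
```

Call:
{"api": "jog_arm", "payload": {"plan": [[0,0,0,-0.5,0,1.5,-1],[0,0,0,-1,0,3,-1],[0,0,0,-1,0,3,-1]]}}

```text
time: 19.2
ee_pos: [0.4959, -0.2229, 0.1243]
eef_rot: [0.999, -0.039, -0.0, -0.001]
ft_force: [-1.2, 0.7, 11.5]
width: 0.0004
grip_force: 4.9
```

```bash
python3 log.py; python3 pan.py sc9 2>/dev/null
```

```text
19.2 [1.328, 0.542, -1.247, 1.753, 0.54, 1.249, -1.707] [0.4959, -0.2229, 0.1243] [0.9992, -0.0391, -0.0001, -0.0008] [-1.2, 0.7, 11.5] 0.0004 4.9
theta 2.6167104910734325 1399 2178 dist 0.01649794986176134
```

Force is up to 11.5 N and the angle is 0.525 rad, so the top is seated on the block. Retreat straight up.

Call:
{"api": "jog_arm", "payload": {"plan": [[0,0,0,0,0,-10,-1],[0,0,0,0,0,-40,-1],[0,0,0,0,0,-80,-1],[0,0,0,0,0,-120,-1],[0,0,0,0,0,-120,-1],[0,0,0,0,0,-120,-1]]}}

```text
time: 19.85
ee_pos: [0.4953, -0.2232, 0.2436]
eef_rot: [0.999, -0.039, -0.001, -0.001]
ft_force: [-0.5, 0.1, -0.7]
width: 0.0005
grip_force: 0.0
```

```bash
python3 log.py; python3 pan.py sc10 2>/dev/null; python3 - <<'E'
from h import *
from go import RU,HINGE
d=snap('side','si10');Q=(cloud(d)-HINGE)@RU;hsv=cv2.cvtColor(d['image'],cv2.COLOR_RGB2HSV)
m=(abs(Q[...,1])<.04)&(Q[...,2]>.004)&(Q[...,2]<.09)&(Q[...,0]>-.21)&(Q[...,0]<-.0)&(hsv[...,0]<12)&(hsv[...,1]>170)
q=Q[m];print(len(q),np.percentile(q,[1,50,99],axis=0).round(4).tolist())
k=q[q[:,0]>-.165];print(np.polyfit(k[:,0],k[:,1],1))
E
```

```text
19.85 [1.399, 0.439, -1.345, 1.599, 0.429, 1.451, -1.627] [0.4953, -0.2232, 0.2436] [0.9992, -0.0392, -0.0008, -0.0007] [-0.5, 0.1, -0.7] 0.0005 0.0
theta 2.6158573970808914 1506 2127 dist 0.01663809558544918
205 [[-0.1842, -0.0195, 0.0069], [-0.1788, -0.0125, 0.0381], [-0.1367, 0.0123, 0.0864]]
[ 0.02001673 -0.01106469]
```

```bash
python3 -c "
from bench import order
print(order.close_job())"
```

```text
the job is handed in; nothing more can be done
None
```

I handed the job in: the table top measured about 30° (0.526 rad), resting on the orange block with its thin end about 6 mm from the hinge line. The gripper was clear of everything, and the hand-in returned no verdict.

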